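Load a rod into the covered expansion cell

TASK

Pull the expansion cell's sloping clear cover all the way down, lay the long slim rod from the rack in the cell's V-rests and slide the tailstock up until the rod is held fully home in the cups at both ends. Then swing the cover back up until it is fully shut, leaving the rod held. Never let the cover slam, and leave the two other rods and the glassware and can where they stand.

Things in the scene. Friction and masses are not known exactly. Their poses are not given: they have to be found in the camera images.
- cell: Fixed expansion cell, place and yaw vary: base 200 (its x) x 360 (y) x 20 mm, origin under its centre, front (-x) turned to the robot's right. Rod axis along cell y at x = -12, z = 52 mm. Back wall at x = 62 to 68, top z = 125, with a dial gauge (to z = 152) at y = -130; side walls at y = +-176, x = -40 to 65, top z = 75.
- vees (a point): Middle between the two V-rests, on the rod axis (cell x = -12, y = 1.5, z = 52 mm). The V-rests (90 degree vees, 8 mm wide along y, 28 mm wide mouth, top z = 58 mm) stand at cell y = -35 and 38 mm. A rod lying in them is on the axis and slides lengthwise with little friction.
- head_cup (a point): Centre of the mouth of the fixed headstock's cup, cell x = -12, y = -67, z = 52 mm. The cup opens to cell +y, 16 mm inner and 22 mm outer diameter, 8 mm deep (floor at y = -75). The headstock block behind it lies beyond y = -81, top z = 70 mm.
- axis_mid (a point): Where the middle of the long slim rod is when fully home in both cups: cell x = -12, y = -5, z = 52 mm.
- tail (a joint): Tailstock travel in m towards the headstock (cell -y), 0 = fully back, range 0 to 0.09, starts at 0 to 0.03. About 2 N friction, stays where left. Its cup (16 mm inner, 22 mm outer diameter, 8 mm deep, facing the headstock) has its mouth at cell y = 0.105 - value and floor at y = 0.113 - value. 0.048 with the long slim rod home in both cups.
- tail_tab (a point): Grip point on the tailstock's black upright tab, at cell x = -4 mm, y = 147 mm - travel, z = 74 mm. The tab is 10 mm thick (cell x), 20 mm long (cell y), its top 10 mm above this point. The slide below has its top at z = 45 mm; a block up to z = 63 mm stands from 20 mm nearer the headstock.
- cover (a joint): Angle of the clear cover in rad: 0 = shut (leaning back 42 degrees over the rod axis), 0.733 = upright, 2.27 = fully down (almost flat in front of the cell). Starts shut. 0.4 kg, damped hinge: below 0.733 it falls shut, beyond it falls open. Panel 288 mm wide, 135 mm from hinge to free edge, 8 mm thick.
- cover_hinge (a point): Middle of the cover's hinge line, along cell y, at cell x = -70, y = 0, z = 30 mm; fixed to the cell.
- cover_handle (a point): Middle of the cover's handle: round bar, 12 mm diameter, 140 mm long, parallel to cell y, in the cover's plane, 180 mm from the hinge line and 45 mm beyond the free edge, on stubs 60 mm either side of the middle. At cell x = -70 - 180 sin(a), z = 30 + 180 cos(a) mm, a = cover angle - 0.733.
- rack: Fixed wooden rod rack, 110 (its x) x 150 (its y) x 10 mm base, origin at the centre of its underside; three grooves along its x at y = -55, 0 and 55 mm, each of two 8 mm wide vees at x = -34 and +34, with tops at z = 51 mm. Each groove holds one rod, in any order.
- rod: The long slim steel rod: 12 mm diameter, 140 mm long, plain ends, about 0.12 kg; origin at its middle, its x along its length; in the rack its axis is at z = 45 mm.
- rod_short: Shorter steel rod, 12 mm diameter, 100 mm long, origin at its middle, x along it. Leave it in the rack.
- rod_thick: Thicker steel rod, 18 mm diameter, 140 mm long, origin at its middle, x along it. Leave it in the rack.
- can: Closed aluminium calorimeter can, 74 mm across, 118 mm high, origin at the centre of its underside. Leave it.
- measure: Measuring cylinder standing up, 30 mm tube on a 60 mm foot, 190 mm high, origin at the centre of its underside. Leave it.
- beaker: Empty glass beaker, 70 mm across, 85 mm high, origin at the centre of its underside. Leave it.
Mind the look-alikes: they are no part of the job. What is shaped like the rod but purple or yellow is not meant.

How it is judged (in metres and radians):
On the way, in this order (a step that is already met when the one before it is completed fails the run):
1. the cover is fully down (value of joint cover above 2.1 rad), for 0.2 s.
2. the long slim rod lies home in both cups, with the cover still down (x of rod in the frame of cell between -0.015 and -0.009 m and y of rod in the frame of cell between -0.008 and -0.002 m and z of rod in the frame of cell between 0.049 and 0.055 m and angle between the x axis of rod and the y axis of cell, either way round below 0.05 rad and value of joint tail between 0.045 and 0.051 m and value of joint cover above 2 rad), for 0.2 s.
At the end, for the whole second after the job is handed in: The cover is shut (within 0.06 rad) and still; the long slim rod is at rest on the rod axis, its middle within 3 mm of its home point along each cell axis and aligned within 0.05 rad; the tailstock value is 0.045 to 0.051 m (x of rod in the frame of cell between -0.015 and -0.009 m and y of rod in the frame of cell between -0.008 and -0.002 m and z of rod in the frame of cell between 0.049 and 0.055 m and angle between the x axis of rod and the y axis of cell, either way round below 0.05 rad and value of joint tail between 0.045 and 0.051 m and value of joint cover below 0.06 rad and linear speed of rod below 0.02 m/s and velocity of joint cover between -0.05 and 0.05 rad/s); the robot touches nothing.
It fails at once if the cover slams: it comes within 0.1 rad of shut or of fully down at over 2 rad/s ((value of joint cover above 2.17 rad and velocity of joint cover above 2 rad/s) or (value of joint cover below 0.1 rad and velocity of joint cover below -2 rad/s)).
It fails at once if one of the two other rods is moved more than 20 mm (distance of any of rod_short, rod_thick from where it was at the start of the episode above 0.02 m).
It fails at once if the can, measuring cylinder or beaker is moved more than 20 mm (distance of any of can, measure, beaker from where it was at the start of the episode above 0.02 m).
It also fails if it takes over 72 s, if anything falls off the work surface, if the arm or the gripper's body presses on something with over 40 N, if the wrist force passes 120 N, or if a joint passes its speed limit or range.

ROBOT

A 6-joint arm with a two-finger parallel gripper is mounted at the origin on the work surface. World frame = base frame: x ahead of the robot, y to its left, z up, the work surface at z = 0. Lengths are in mm, angles in rad, forces in N, time in s.
With the tool pointing down it reaches from about 325 to 875 mm from the base axis. Payload 4.4 kg.
Tool frame: the origin (TCP) lies where the fingers leave the gripper's body, on its centre line; the fingertips stand 73 mm ahead of it and the grasp point (between the pads) lies 54 mm ahead of it; z points along the fingers, y is the line along which they close (so a half turn about z gives the same grasp; the last joint's range is limited). The gripper opens to 85 mm and grips with 20 to 120 N. Pads are 22 mm wide; open, the fingers measure 114 mm over their backs; the gripper's body (76 mm by 85 mm) begins 54 mm behind the grasp point. The pads swing forward as they close: fully open they stand 13 mm farther back than shut.
Start: joints at [1.008, 0.207, 1.542, -0, 1.393, -0.15], TCP at [230.159, 526.93, 303.882] pointing down, gripper open.
Joint ranges: [-2.73, 2.73], [-0.86, 2.22], [0.23, 2.46], [-1.11, 4.25], [0.08, 2.63], [-2.82, 2.82]. Speed limits (rad/s): [2.79, 2.79, 3.14, 3.14, 3.14, 3.14].

INTERFACE

Orientations are given as a 3x3 rotation matrix whose columns are the frame's x, y, z axes.
In Python, from cell import bot gives the robot as it stands.
- The arm moves only by the tool jog_arm, never from a script. Its arguments are lists of equal length, an entry for each row: "claw": the finger opening in m, from 0 to 0.0854; "delta_pos": the shift along the tool's x, y, z in m, a list of three; "spin": the turn about the tool's z in degrees. In form: {"claw": [claw, ...], "delta_pos": [[dx, dy, dz], ...], "spin": [spin, ...]}. A call has 1 to 10 rows; each row shifts and turns the commanded pose from where the row before left it, along the tool's axes as they then stand; what a row does not reach is not made up. A row lasts 1/8 s, in which the tool goes at most 62.5 mm and 10.7 degrees, less where a joint would pass 70% of its speed; a pose out of reach is approached as far as the arm can. A call is refused whole if a number of a shift passes 0.0625 or a number of a turn 10.7, either way. A call with a gripper value outside its range is refused whole. The fingers move at their own pace and stop on an object; "squeeze" is the grip in N (left out, the last holds). Time passes only in rows, so rows that do not move let the fingers close. It gives the time, the measured TCP pose, the force, the opening and the grip force at its end, in the units of the state.
- bot.state(): the state, without advancing time (a new reading comes with each control period).
- bot.camera(name): name is "side" or "top"; returns a dict with "pixels" (384x512x3 uint8, red, green, blue), "mtx" (3x3 intrinsics, pixels), "R" (3x3) and "t" (3): a world point X has camera coordinates R X + t. Camera axes: x right, y down, z forward; pixel columns grow to the right and rows downward; lengths in mm; the calibration is good to about 2 mm. A picture is of the moment at which its call begins. There is no depth.
- bot.sign_off(): hands the job in; it is judged then, once.
The state is a dict: "clock": time; "joint_pos": joint angles; "joint_velocities": joint speeds; "joint_torque": joint torques, N m; "position": TCP position; "ee_rot": TCP orientation; "contact_force": force on the tool from outside, world axes, zero at the start; "ft_torque": the same for the moment, N m; "width": opening from 0.0 (shut) to 1.0 (fully open); "grasp_force": force on a finger pad.
Only numpy, scipy, OpenCV 4.12 (cv2) and the standard library are available. Lean on these libraries where they do the work, as an engineer would, in place of code of your own. Each camera call takes 0.05 s, during which the arm holds its last target. There are 200 camera calls.

## Working session

There is one attempt and no reset: what is moved stays moved. The work goes in short steps, Python scripts to look and compute and a tool call to move; the robot and the scene stay as the last step left them, time stands still between calls to the robot, and variables do not carry over. Pictures are saved under pics/ and viewed, at most 10 in all, crops included, and the job is handed in when it is done.

Besides the shell and the picture viewer there is one more tool, called after "Request:" as a command line: name --pt "numbers of a row" for each row, then --argument value for the rest. jog_arm: Moves the arm, as the interface text tells. Its arguments: {"type":"object","properties":{"claw":{"type":"array"},"delta_pos":{"type":"array"},"spin":{"type":"array"},"squeeze":{"type":"number"}},"required":["claw","delta_pos","spin"]}

```bash
mkdir -p pics; python3 - <<'E'
from cell import bot
import cv2, numpy as np, pickle
d={}
for n in("top","side"):
    c=bot.camera(n); d[n]=c
    cv2.imwrite(f"pics/{n}0.png",cv2.resize(cv2.cvtColor(c["pixels"],cv2.COLOR_RGB2BGR),(800,600),interpolation=cv2.INTER_CUBIC))
    print(n,c["mtx"],c["R"],c["t"],-c["R"].T@c["t"])
pickle.dump(d,open("c0.pkl","wb"))
s=bot.state();print(s)
E
```

```text
top [[391.07186064   0.         248.52491983]
 [  0.         391.07186064 194.91348369]
 [  0.           0.           1.        ]] [[ 0.0071971  -0.99986728 -0.01461584]
 [-0.98531352 -0.00459719 -0.17069311]
 [ 0.17060327  0.01562968 -0.98521583]] [-132.83160484  548.22736914 1234.00070119] [ 330.60728961 -149.58070818 1307.39421975]
side [[356.66640882   0.         250.24869765]
 [  0.         356.66640882 188.0795298 ]
 [  0.           0.           1.        ]] [[ 0.26507482 -0.96417195  0.01038204]
 [-0.60423957 -0.17449205 -0.77746194]
 [ 0.75141858  0.19981234 -0.6288443 ]] [-269.6656319   402.83068706  681.56297826] [-197.25127365 -325.89797923  744.58219894]
{'clock': 0.1, 'joint_pos': array([ 1.00851820e+00,  2.07338443e-01,  1.54280054e+00,  1.89363944e-05,
        1.39350784e+00, -1.50483115e-01]), 'joint_velocities': array([-2.13440721e-03, -1.17454599e-03, -2.97495601e-03, -8.92851248e-04,
        5.41992079e-05, -1.20124435e-03]), 'joint_torque': array([-7.79263792e-04, -3.84097266e+01, -2.92548019e+01, -1.62646015e-04,
        4.89403610e-03,  1.30634908e-05]), 'position': array([229.85829502, 526.48022649, 302.84465124]), 'ee_rot': array([[-9.16402310e-01,  4.00256882e-01, -1.11088043e-03],
       [ 4.00258290e-01,  9.16400739e-01, -1.72798150e-03],
       [ 3.26375160e-04, -2.02816534e-03, -9.99997890e-01]]), 'contact_force': array([-0.87881941, -0.35631283,  0.83382565]), 'ft_torque': array([-0.02525806, -0.00937236, -0.00758689]), 'grasp_force': 0.0, 'width': 0.9984708398398072}
```

View pics/top0.png

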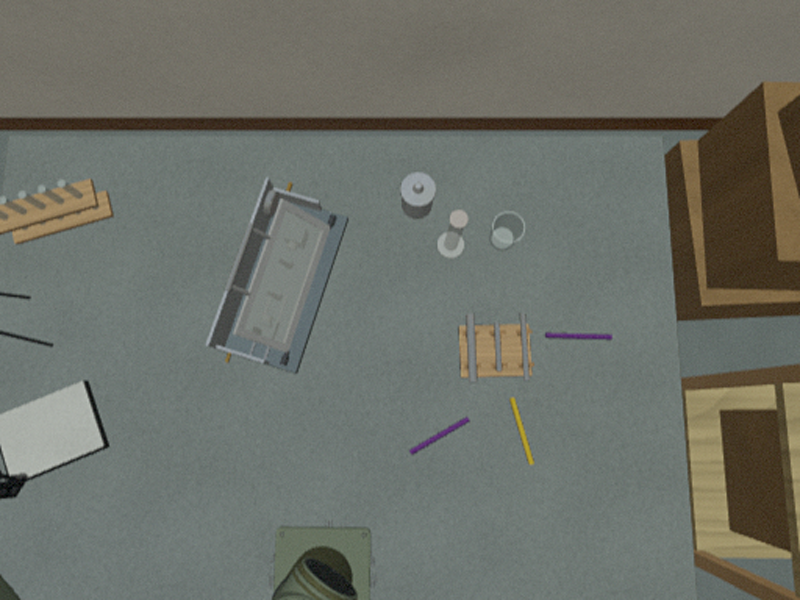

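View pics/side0.png

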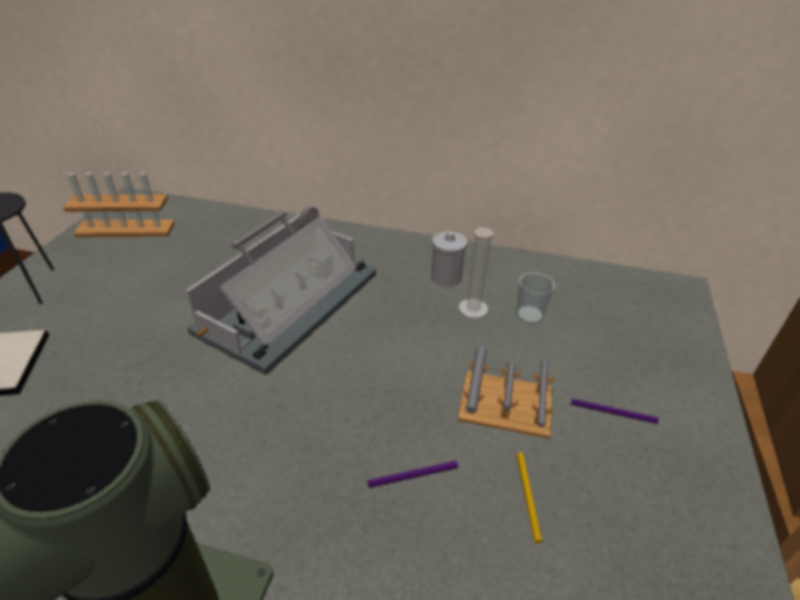

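The rack (top view, 800x600) holds three steel rods: the left one at (470,347) is long and thick, the middle one at (498,347) is short and slim, and the right one at (524,345) is long and slim. The purple rods at (578,336) and (440,436) and the yellow one at (522,430) are decoys. The right rack rod fits. I'll confirm it in a crop that also shows the cell's corners.

```bash
python3 - <<'E'
import cv2, numpy as np, pickle
d=pickle.load(open("c0.pkl","rb"))
im=cv2.cvtColor(d["top"]["pixels"],cv2.COLOR_RGB2BGR)
a=cv2.resize(im[108:242,128:228],None,fx=4.4,fy=4.4,interpolation=cv2.INTER_CUBIC)
b=cv2.resize(im[195:250,288:346],None,fx=6,fy=6,interpolation=cv2.INTER_CUBIC)
o=np.zeros((590,800,3),np.uint8);o[:a.shape[0],:a.shape[1]]=a;o[:b.shape[0],445:445+b.shape[1]]=b
cv2.imwrite("pics/crop.png",o);print(a.shape,b.shape)
E
```

```text
(590, 440, 3) (330, 348, 3)
```

View pics/crop.png

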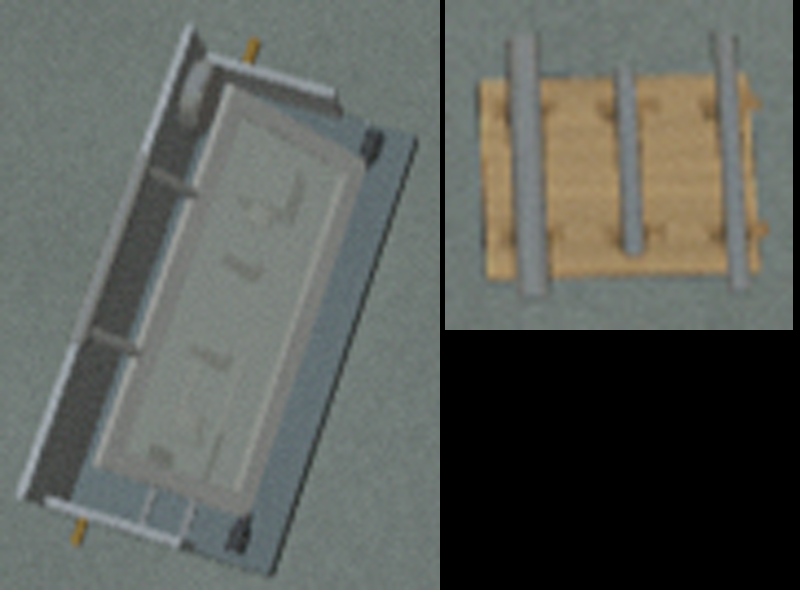

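The crop confirms it: the right rack rod, crop (731,160), is slim like the middle one but as long as the thick left one, so it is the rod wanted. Cell landmarks are visible in the crop: base front corners (416,139) and (270,574), side wall fronts (337,97) and (182,543), and back wall ends (190,28) and (22,497).

```bash
cat > h.py <<'E'
import numpy as np, pickle, cv2
from scipy.optimize import least_squares
def proj(c,X):
    p=(c["R"]@np.atleast_2d(X).T).T+c["t"]; q=p@c["mtx"].T; return q[:,:2]/q[:,2:]
def ray(c,uv,z):
    d=c["R"].T@np.linalg.inv(c["mtx"])@[uv[0],uv[1],1]; o=-c["R"].T@c["t"]; return o+d*(z-o[2])/d[2]
def c2w(p,X):
    X=np.atleast_2d(np.asarray(X,float)); c,s=np.cos(p[2]),np.sin(p[2])
    return np.c_[p[0]+c*X[:,0]-s*X[:,1],p[1]+s*X[:,0]+c*X[:,1],X[:,2]]
def tool(s,W):
    "tool-frame shift (mm) bringing the grasp point to world W"
    return s["ee_rot"].T@(np.asarray(W)-s["position"]-54*s["ee_rot"][:,2])
E
python3 - <<'E'
from h import *
d=pickle.load(open("c0.pkl","rb"));T,S=d["top"],d["side"]
P=np.array([[-100,-180,20],[-100,180,20],[-40,176,75],[-40,-176,75],[65,-178,125],[65,178,125]])
uv=np.array([[416,139],[270,574],[182,543],[337,97],[190,28],[22,497]])/4.4+[127.6,107.6]
PS=np.array([[-100,180,20],[-100,-180,20],[50.4,70,163.8],[50.4,-70,163.8]])
us=np.array([[266,366],[376,268],[235,246],[286,215]])/1.5625-.3
f=lambda p:np.r_[(proj(T,c2w(p,P))-uv).ravel(),(proj(S,c2w(p,PS))-us).ravel()]
r=least_squares(f,[530,100,np.radians(72)],loss="soft_l1",x_scale=[1,1,.01])
print(r.x,np.degrees(r.x[2]));print(f(r.x).reshape(-1,2).round(1))
np.save("cell.npy",r.x)
e=[ray(T,np.array(q)/6+[287.6-445/6,194.6],z) for q,z in(((725,33),45),((739,290),45))]
print("rod top",e,np.linalg.norm(e[1]-e[0]))
es=[ray(S,np.array(q)/1.5625-.3,45) for q in((545,362),(542,423))]
print("rod side",es,np.linalg.norm(es[1]-es[0]))
m=(e[0]+e[1])/2;print("mid",m,"ang",np.degrees(np.arctan2(*(e[0]-e[1])[1::-1])))
from cell import bot
s=bot.state()
for a in(0,):
    print("handle",c2w(r.x,[50.4,0,163.8]),"shift",tool(s,c2w(r.x,[50.4,0,163.8])[0]))
for q in ((50.4,0,163.8),(-70,0,210),(-250,0,36),(-12,10,52),(-4,147,74)): print(q,c2w(r.x,q)[0].round(0))
for n,q in dict(can=(418,205),meas=(451,246),beak=(502,238)).items(): print(n,ray(T,np.array(q)/1.5625,0).round())
E
```

```text
[606.95442185 107.71105831   1.27738445] 73.1887377278629
[[ 0.8 -0.9]
 [ 0.4  0.9]
 [ 0.   0.1]
 [-0.2 -0.6]
 [ 0.3  0.1]
 [ 0.2 -0.3]
 [-0.5  1.5]
 [ 0.6 -0.4]
 [-0.5 -0.3]
 [-1.2 -1.4]]
rod top [array([ 533.3603082 , -409.08512039,   45.        ]), array([ 394.68219901, -412.34672814,   45.        ])] 138.71645919868192
rod side [array([ 532.1562524 , -410.36121194,   45.        ]), array([ 396.36824612, -413.51215044,   45.        ])] 135.8245598666614
mid [ 464.02125361 -410.71592427   45.        ] ang 1.347306461184444
handle [[621.53110812 155.95709667 163.8       ]] shift [-507.28020603 -182.49592575   85.24951331]
(50.4, 0, 163.8) [622. 156. 164.]
(-70, 0, 210) [587.  41. 210.]
(-250, 0, 36) [ 535. -132.   36.]
(-12, 10, 52) [594.  99.  52.]
(-4, 147, 74) [465. 146.  74.]
can [ 783. -194.    0.]
meas [ 689. -266.    0.]
beak [ 707. -379.    0.]
```

Request:
jog_arm --claw '[0.04, 0.04, 0.04, 0.04, 0.04, 0.04, 0.04, 0.04, 0.04, 0.04]' --pt "0 0 0" --pt "-0.05 -0.025 0" --pt "-0.05 -0.025 0" --pt "-0.05 -0.025 0" --pt "-0.05 -0.025 0" --pt "-0.05 -0.025 0" --pt "-0.05 -0.025 0" --pt "-0.05 -0.025 0" --pt "-0.05 -0.025 0" --pt "-0.05 -0.025 0" --spin '[-6.8, 0, 0, 0, 0, 0, 0, 0, 0, 0]' --squeeze 30

```text
clock: 1.35
position: [596.8, 180.0, 303.2]
ee_rot: [[-0.957, 0.289, -0.001], [0.289, 0.957, 0.0], [0.001, -0.0, -1.0]]
contact_force: [-0.1, 1.2, -0.1]
width: 0.467
grasp_force: 0.0
```

```bash
cat >> h.py <<'E'
def rep(q,tilt=0):
    "where the grasp point is in the cell frame, and the tool shift to cell point q"
    from cell import bot
    s=bot.state();p=np.load("cell.npy");R=s["ee_rot"]
    g=s["position"]+54*R[:,2]-[p[0],p[1],0];c,n=np.cos(p[2]),np.sin(p[2])
    print("t",round(s["clock"],2),"grasp cell",[round(v,1) for v in(c*g[0]+n*g[1],-n*g[0]+c*g[1],g[2])],"yawerr",round(np.degrees(np.arctan2(R[1,1],R[0,1])-p[2]),2),
     "shift",tool(s,c2w(p,q)[0]).round(1),"F",s["contact_force"].round(1),"w",round(s["width"]*85.4,1),"gf",round(s["grasp_force"],1),"z",R[:,2].round(3))
    return s
E
python3 -c "
from h import *
rep([50.4,0,163.8])"
```

```text
t 1.35 grasp cell [np.float64(66.3), np.float64(30.7), np.float64(249.2)] yawerr 0.01 shift [-30.7 -15.9  85.4] F [-0.1  1.2 -0.1] w 39.8 gf 0.0 z [-0.001  0.    -1.   ]
```

Request:
jog_arm --claw '[0.04, 0.04, 0.04, 0.04, 0.04, 0.012, 0.005, 0.005, 0.005]' --pt "-0.031 -0.016 0.02" --pt "0 0 0.03" --pt "0 0 0.02" --pt "0 0 0.0155" --pt "0 0 0" --pt "0 0 0" --pt "0 0 0" --pt "0 0 0" --pt "0 0 0" --spin '[0, 0, 0, 0, 0, 0, 0, 0, 0]' --squeeze 30

```text
clock: 2.48
position: [621.5, 157.0, 220.0]
ee_rot: [[-0.957, 0.289, 0.002], [0.289, 0.957, -0.0], [-0.002, 0.0, -1.0]]
contact_force: [-2.6, -2.3, 5.8]
width: 0.127
grasp_force: 29.8
```

```bash
python3 -c "
from h import *
rep([50.4,0,163.8])
from cell import bot
c=bot.camera('side');im=cv2.cvtColor(c['pixels'],cv2.COLOR_RGB2BGR)[90:260,100:300]
cv2.imwrite('pics/grip.png',cv2.resize(im,None,fx=3.5,fy=3.5,interpolation=cv2.INTER_CUBIC))"
```

```text
t 2.48 grasp cell [np.float64(51.4), np.float64(0.2), np.float64(166.0)] yawerr 0.01 shift [-0.2 -1.   2.2] F [-2.6 -2.3  5.8] w 10.9 gf 29.8 z [ 0.002 -0.    -1.   ]
```

View pics/grip.png

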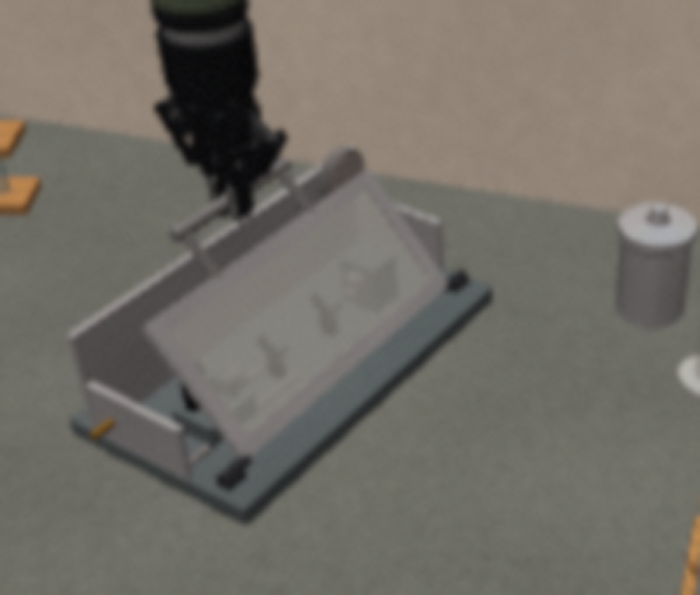

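The fingers hold the handle bar at crop (238,205), centred between the stubs. Next I'll work out the arc.

```bash
python3 -c "
import numpy as np
a=np.linspace(0,2.26,24)-.733
x=np.round(-70-180*np.sin(a),0);z=np.round(30+180*np.cos(a),0)
print([[0,v/1000,-w/1000] for v,w in zip(np.diff(x),np.diff(z))])"
```

```text
[[0, np.float64(-0.013), np.float64(-0.011)], [0, np.float64(-0.015), np.float64(-0.01)], [0, np.float64(-0.016), np.float64(-0.008)], [0, np.float64(-0.016), np.float64(-0.007)], [0, np.float64(-0.017), np.float64(-0.005)], [0, np.float64(-0.017), np.float64(-0.003)], [0, np.float64(-0.018), np.float64(-0.002)], [0, np.float64(-0.018), np.float64(-0.0)], [0, np.float64(-0.017), np.float64(0.002)], [0, np.float64(-0.017), np.float64(0.004)], [0, np.float64(-0.017), np.float64(0.005)], [0, np.float64(-0.017), np.float64(0.007)], [0, np.float64(-0.015), np.float64(0.008)], [0, np.float64(-0.015), np.float64(0.01)], [0, np.float64(-0.013), np.float64(0.011)], [0, np.float64(-0.013), np.float64(0.013)], [0, np.float64(-0.011), np.float64(0.013)], [0, np.float64(-0.01), np.float64(0.015)], [0, np.float64(-0.008), np.float64(0.016)], [0, np.float64(-0.007), np.float64(0.016)], [0, np.float64(-0.005), np.float64(0.017)], [0, np.float64(-0.003), np.float64(0.018)], [0, np.float64(-0.002), np.float64(0.017)]]
```

Request:
jog_arm --claw '[0.005, 0.005, 0.005, 0.005, 0.005, 0.005, 0.005, 0.005]' --pt "0 -0.013 -0.011" --pt "0 -0.015 -0.01" --pt "0 -0.016 -0.008" --pt "0 -0.016 -0.007" --pt "0 -0.017 -0.005" --pt "0 -0.017 -0.003" --pt "0 -0.018 -0.002" --pt "0 0 0" --spin '[0, 0, 0, 0, 0, 0, 0, 0]' --squeeze 30

```text
clock: 3.52
position: [588.6, 48.4, 266.4]
ee_rot: [[-0.957, 0.291, 0.002], [0.291, 0.957, -0.001], [-0.002, -0.0, -1.0]]
contact_force: [-1.2, 1.4, 7.5]
width: 0.127
grasp_force: 31.7
```

```bash
python3 -c "
from h import *
rep([-62,0,210])"
```

```text
t 3.52 grasp cell [np.float64(-62.1), np.float64(0.3), np.float64(212.4)] yawerr -0.08 shift [-0.3  0.1  2.4] F [-1.2  1.4  7.5] w 10.9 gf 31.7 z [ 0.002 -0.001 -1.   ]
```

Request:
jog_arm --claw '[0.005, 0.005, 0.005, 0.005, 0.005, 0.005, 0.005, 0.005, 0.005]' --pt "0 -0.018 0" --pt "0 -0.017 0.002" --pt "0 -0.017 0.004" --pt "0 -0.017 0.005" --pt "0 -0.017 0.007" --pt "0 -0.015 0.008" --pt "0 -0.015 0.01" --pt "0 -0.013 0.011" --pt "0 -0.013 0.013" --spin '[0, 0, 0, 0, 0, 0, 0, 0, 0]' --squeeze 30

```text
clock: 4.65
position: [547.4, -86.7, 203.5]
ee_rot: [[-0.957, 0.289, 0.0], [0.289, 0.957, 0.0], [-0.0, 0.0, -1.0]]
contact_force: [3.1, 1.5, 1.1]
width: 0.126
grasp_force: 33.3
```

Request:
jog_arm --claw '[0.005, 0.005, 0.005, 0.005, 0.005, 0.005, 0.005, 0.005, 0.005]' --pt "0 -0.011 0.013" --pt "0 -0.01 0.015" --pt "0 -0.008 0.016" --pt "0 -0.007 0.016" --pt "0 -0.005 0.017" --pt "0 -0.003 0.015" --pt "0 -0.001 0.01" --pt "0 -0.001 0.008" --pt "0 0 0" --spin '[0, 0, 0, 0, 0, 0, 0, 0, 0]' --squeeze 30

```text
clock: 5.78
position: [534.0, -130.0, 93.7]
ee_rot: [[-0.957, 0.289, -0.001], [0.289, 0.957, 0.0], [0.001, -0.0, -1.0]]
contact_force: [0.2, -1.4, -0.9]
width: 0.127
grasp_force: 33.9
```

```bash
python3 -c "
from h import *
rep([-250,0,36])"
```

```text
t 5.78 grasp cell [np.float64(-248.6), np.float64(1.1), np.float64(39.7)] yawerr 0.03 shift [-1.1 -1.4  3.7] F [ 0.2 -1.4 -0.9] w 10.8 gf 33.9 z [-0.001  0.    -1.   ]
```

Request:
jog_arm --claw '[0.005, 0.005, 0.03, 0.03, 0.03, 0.03, 0.03, 0.03, 0.03, 0.03]' --pt "0 0 0.003" --pt "0 0 0" --pt "0 0 0" --pt "0 0 0" --pt "0 0 -0.03" --pt "0 0 -0.05" --pt "0 0 -0.05" --pt "0 0 -0.04" --pt "0 0 0" --pt "0 0 0" --spin '[0, 0, 0, 0, 0, 0, 0, 0, 0, 0]' --squeeze 30

```text
clock: 7.02
position: [533.7, -129.5, 260.6]
ee_rot: [[-0.957, 0.289, -0.001], [0.289, 0.957, 0.001], [0.002, 0.0, -1.0]]
contact_force: [-0.0, -0.6, -0.5]
width: 0.353
grasp_force: 0.0
```

```bash
python3 - <<'E'
from h import *
from cell import bot
s=rep([-250,0,36])
print("to rod",tool(s,[464,-411,45]).round(1),"joints",s["joint_pos"].round(2))
c=bot.camera("top");S=bot.camera("side");pickle.dump({"top":c,"side":S},open("c1.pkl","wb"))
im=cv2.cvtColor(c["pixels"],cv2.COLOR_RGB2BGR);a=cv2.resize(im[108:242,128:260],(570,578),interpolation=cv2.INTER_CUBIC)
cv2.imwrite("pics/down.png",a)
E
```

```text
t 7.03 grasp cell [np.float64(-248.3), np.float64(1.6), np.float64(206.6)] yawerr 0.03 shift [ -1.8  -1.8 170.6] F [-0.  -0.6 -0.5] w 30.1 gf 0.0 z [-0.001  0.001 -1.   ]
to rod [ -14.9 -289.7  161.5] joints [-0.4   0.19  1.65  0.    1.3  -1.67]
```

View pics/down.png

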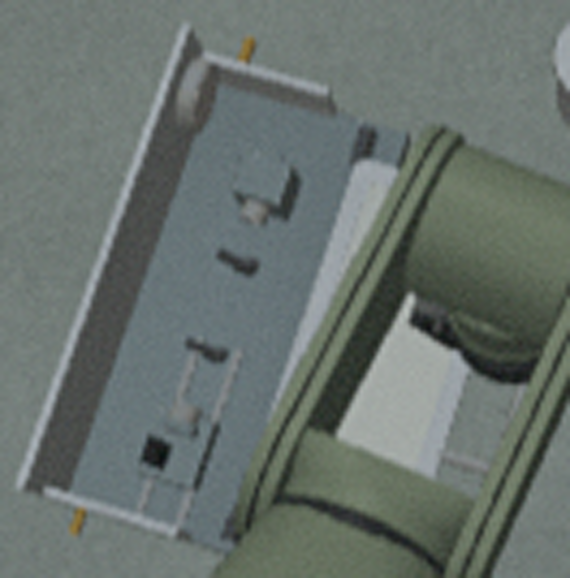

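The cover lies down in front of the cell. The tailstock's black tab is at crop (155,452), its cup at (185,415), the head cup at (258,213), and the V-rests at (238,263) and (207,350). On to the rod.

Request:
jog_arm --claw '[0.04, 0.04, 0.04, 0.04, 0.04, 0.04, 0.04, 0.04, 0.04]' --pt "-0.0025 -0.048 0" --pt "-0.0025 -0.048 0" --pt "-0.0025 -0.048 0" --pt "-0.0025 -0.048 0" --pt "-0.0025 -0.048 0" --pt "-0.0025 -0.05 0" --pt "0 0 0" --pt "0 0 0" --pt "0 0 0" --spin '[0, 0, 0, 0, 0, 0, -9.1, -9.1, 0]' --squeeze 30

```text
clock: 8.25
position: [464.2, -411.5, 259.2]
ee_rot: [[-1.0, -0.022, -0.003], [-0.022, 1.0, 0.003], [0.002, 0.003, -1.0]]
contact_force: [0.1, 0.6, 0.4]
width: 0.468
grasp_force: 0.0
```

```bash
python3 - <<'E'
from h import *
s=rep([-12,0,52]); print("to rod",tool(s,[464,-411,45]).round(1),s["joint_pos"].round(2))
c=pickle.load(open("c1.pkl","rb"))["top"];p=np.load("cell.npy")
f=lambda q,z:(lambda w:[round(float(v),1) for v in(np.cos(p[2])*w[0]+np.sin(p[2])*w[1],-np.sin(p[2])*w[0]+np.cos(p[2])*w[1])])(ray(c,(q[0]/4.318+127.6,q[1]/4.313+107.6),z)[:2]-p[:2])
print("tab",f((155,452),84),"vees",f((238,263),56),f((207,350),56))
E
```

```text
t 8.25 grasp cell [np.float64(-538.2), np.float64(-13.3), np.float64(205.2)] yawerr 18.09 shift [-151.1  503.8  154.4] F [0.1 0.6 0.4] w 40.0 gf 0.0 z [-0.003  0.003 -1.   ]
to rod [ -0.3  -0.2 160.2] [-0.86  0.34  1.47  0.    1.34 -2.46]
tab [-6.0, 125.5] vees [-11.2, -32.0] [-10.6, 38.9]
```

Request:
jog_arm --claw '[0.04, 0.04, 0.04, 0.04, 0.04, 0.005, 0.005, 0.005, 0.005]' --pt "0 0 0.05" --pt "0 0 0.05" --pt "0 0 0.04" --pt "0 0 0.02" --pt "0 0 0" --pt "0 0 0" --pt "0 0 0" --pt "0 0 0" --pt "0 0 0" --spin '[0, 0, 0, 0, 0, 0, 0, 0, 0]' --squeeze 40

```text
clock: 9.38
position: [466.0, -411.5, 103.7]
ee_rot: [[-1.0, -0.024, 0.002], [-0.024, 1.0, 0.0], [-0.002, 0.0, -1.0]]
contact_force: [-0.1, 5.3, 5.1]
width: 0.124
grasp_force: 39.1
```

Request:
jog_arm --claw '[0.005, 0.005, 0.005, 0.005, 0.005, 0.005, 0.005, 0.005]' --pt "0 0 -0.01" --pt "0 0 -0.03" --pt "0 0 -0.05" --pt "0 0 -0.05" --pt "0 0 -0.02" --pt "0 0 0" --pt "0 0 0" --pt "0 0 0" --spin '[0, 0, 0, 0, 0, 9.1, 9.0, 0]' --squeeze 40

```text
clock: 10.38
position: [464.4, -411.8, 260.4]
ee_rot: [[-0.958, 0.286, -0.001], [0.286, 0.958, 0.001], [0.001, 0.001, -1.0]]
contact_force: [-0.4, 0.2, -1.4]
width: 0.122
grasp_force: 39.0
```

```bash
python3 - <<'E'
from h import *
from cell import bot
s=rep([-12,8,90])
c=bot.camera("side");im=cv2.cvtColor(c["pixels"],cv2.COLOR_RGB2BGR)[160:310,270:400]
cv2.imwrite('pics/rod.png',cv2.resize(im,None,fx=4,fy=4,interpolation=cv2.INTER_CUBIC))
E
```

```text
t 10.38 grasp cell [np.float64(-538.5), np.float64(-13.7), np.float64(206.4)] yawerr 0.21 shift [ 19.6 526.5 116.7] F [-0.4  0.2 -1.4] w 10.4 gf 39.0 z [-0.001  0.001 -1.   ]
```

View pics/rod.png

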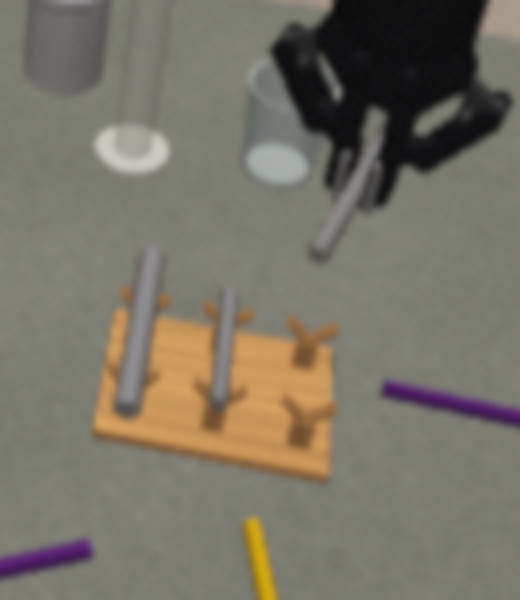

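The long slim rod is in the gripper at crop (345,195), and the right groove is empty. The thick rod (140,330) and the short rod (224,345) stand untouched. Carrying it over the cell.

Request:
jog_arm --claw '[0.005, 0.005, 0.005, 0.005, 0.005, 0.005, 0.005, 0.005, 0.005, 0.005]' --pt "0.002 0.05 0" --pt "0.002 0.052 0" --pt "0.002 0.052 0" --pt "0.002 0.052 0" --pt "0.002 0.052 0" --pt "0.002 0.052 0" --pt "0.002 0.052 0" --pt "0.002 0.052 0" --pt "0.002 0.052 0" --pt "0.001 0.052 0" --spin '[0, 0, 0, 0, 0, 0, 0, 0, 0, 0]' --squeeze 40

```text
clock: 11.68
position: [595.6, 91.3, 260.9]
ee_rot: [[-0.959, 0.285, -0.0], [0.285, 0.959, -0.0], [0.0, -0.0, -1.0]]
contact_force: [-0.4, -0.7, -1.3]
width: 0.122
grasp_force: 39.2
```

Request:
jog_arm --claw '[0.005, 0.005, 0.005, 0.005, 0.005]' --pt "0 0.004 0.04" --pt "0 0 0.04" --pt "0 0 0.02" --pt "0 0 0" --pt "0 0 0" --spin '[0, 0, 0, 0, 0]' --squeeze 40

```text
clock: 12.3
position: [597.9, 93.2, 163.0]
ee_rot: [[-0.958, 0.287, 0.003], [0.287, 0.958, 0.0], [-0.003, 0.001, -1.0]]
contact_force: [-0.0, -0.2, -1.2]
width: 0.122
grasp_force: 39.2
```

```bash
python3 - <<'E'
from h import *
from cell import bot
s=rep([-12,7,56])
c=bot.camera("side");S=c;im=cv2.cvtColor(c["pixels"],cv2.COLOR_RGB2BGR)[120:250,110:260]
cv2.imwrite('pics/over.png',cv2.resize(im,None,fx=4.5,fy=4.5,interpolation=cv2.INTER_CUBIC))
p=np.load("cell.npy")
for q in ([-12,-67,52],[-12,105-21.5,52],[-12,-62,100],[-12,78,100]): print(q,((proj(S,c2w(p,q))[0]-[110,120])*4.5).round())
E
```

```text
t 12.3 grasp cell [np.float64(-16.5), np.float64(4.3), np.float64(109.0)] yawerr 0.11 shift [ 2.8  4.4 53. ] F [-0.  -0.2 -1.2] w 10.4 gf 39.2 z [ 0.003  0.    -1.   ]
[-12, -67, 52] [402. 231.]
[-12, 83.5, 52] [260. 344.]
[-12, -62, 100] [392. 180.]
[-12, 78, 100] [256. 283.]
```

View pics/over.png

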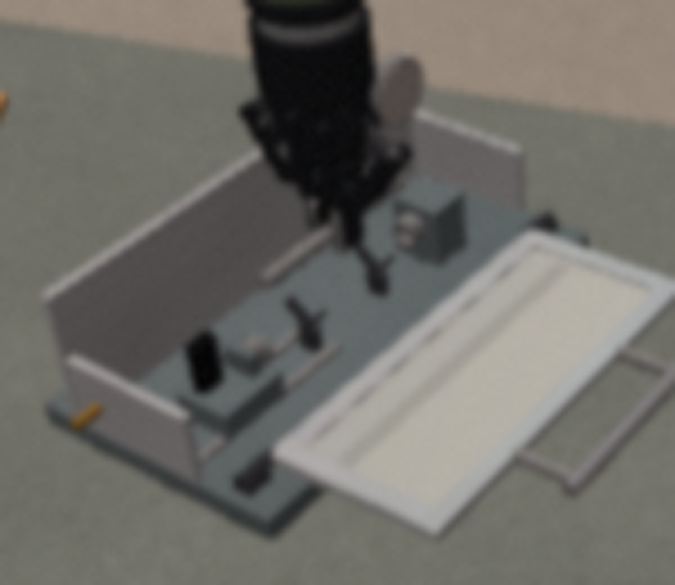

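The rod's near end, at (267,277), is over the V-rests at (305,320) and (375,270). The head cup is at (408,230), the tail cup at (255,350) and the black tab at (205,360). I'll measure the tail travel from the tab in both views.

```bash
python3 - <<'E'
from h import *
from cell import bot
p=np.load("cell.npy")
for n,box in(("side",(110+180/4.5,120+320/4.5,110+225/4.5,120+400/4.5)),("top",None)):
    c=bot.camera(n) if n=="side" else pickle.load(open("c1.pkl","rb"))["top"]
    g=c["pixels"].max(2).astype(int)
    if box is None: box=(127.6+130/4.318,107.6+425/4.313,127.6+185/4.318,107.6+478/4.313)
    x0,y0,x1,y1=[int(v) for v in box]
    m=(g[y0:y1,x0:x1]<45).astype(np.uint8)
    k,l,st,ce=cv2.connectedComponentsWithStats(m);i=1+st[1:,4].argmax()
    b=st[i];bb=np.array([x0+b[0],y0+b[1],x0+b[0]+b[2]-1,y0+b[1]+b[3]-1])
    for t in(14,18,22,26,30):
        V=proj(c,c2w(p,[[x,y-t,z] for x in(-9,1) for y in(137,157) for z in(50,84)]))
        print(n,t,V.min(0).round(1),V.max(0).round(1),"seen",bb, V.mean(0).round(1),(ce[i]+[x0,y0]).round(1))
E
```

```text
side 14 [148.5 193.8] [157.9 207.8] seen [152 194 158 206] [153.2 200.8] [155. 200.]
side 18 [149.5 193.1] [158.8 207. ] seen [152 194 158 206] [154.2 200.1] [155. 200.]
side 22 [150.5 192.4] [159.8 206.3] seen [152 194 158 206] [155.2 199.3] [155. 200.]
side 26 [151.5 191.6] [160.8 205.5] seen [152 194 158 206] [156.2 198.5] [155. 200.]
side 30 [152.5 190.9] [161.7 204.7] seen [152 194 158 206] [157.2 197.8] [155. 200.]
top 14 [159.6 211. ] [167.  219.1] seen [161 210 166 215] [163.3 215.1] [163.7 212.5]
top 18 [160.  209.8] [167.4 218. ] seen [161 210 166 215] [163.7 213.9] [163.7 212.5]
top 22 [160.4 208.6] [167.8 216.8] seen [161 210 166 215] [164.1 212.7] [163.7 212.5]
top 26 [160.8 207.4] [168.2 215.6] seen [161 210 166 215] [164.6 211.6] [163.7 212.5]
top 30 [161.2 206.2] [168.6 214.4] seen [161 210 166 215] [165.  210.4] [163.7 212.5]
```

Request:
jog_arm --claw '[0.005, 0.005, 0.005, 0.005, 0.005, 0.005]' --pt "0.003 0.004 0" --pt "0 0 0.02" --pt "0 0 0.014" --pt "0 0 0.008" --pt "0 0 0.004" --pt "0 0 0" --spin '[0, 0, 0, 0, 0, 0]' --squeeze 40

```text
clock: 13.15
position: [594.8, 98.2, 114.9]
ee_rot: [[-0.958, 0.287, -0.001], [0.287, 0.958, 0.0], [0.001, -0.0, -1.0]]
contact_force: [0.8, -0.4, -1.5]
width: 0.12
grasp_force: 39.2
```

```bash
python3 - <<'E'
from h import *
s=rep([-12,7.5,57])
E
```

```text
t 13.15 grasp cell [np.float64(-12.7), np.float64(9.0), np.float64(60.9)] yawerr 0.11 shift [-1.5  0.7  3.9] F [ 0.8 -0.4 -1.5] w 10.3 gf 39.2 z [-0.001  0.    -1.   ]
```

Lower in small steps and watch the force.

Request:
jog_arm --claw '[0.005, 0.005, 0.005, 0.005]' --pt "-0.001 0.001 0.002" --pt "0 0 0.002" --pt "0 0 0.001" --pt "0 0 0" --spin '[0, 0, 0, 0]' --squeeze 40

```text
clock: 13.65
position: [596.5, 99.1, 111.0]
ee_rot: [[-0.958, 0.287, 0.001], [0.287, 0.958, 0.0], [-0.001, 0.001, -1.0]]
contact_force: [-0.7, -0.2, 1.7]
width: 0.122
grasp_force: 39.5
```

```bash
python3 - <<'E'
from h import *
from cell import bot
s=rep([-12,7.5,57])
c=bot.camera("side");im=cv2.cvtColor(c["pixels"],cv2.COLOR_RGB2BGR)[150:215,145:215]
cv2.imwrite('pics/low.png',cv2.resize(im,None,fx=8,fy=8,interpolation=cv2.INTER_CUBIC))
E
```

```text
t 13.65 grasp cell [np.float64(-11.3), np.float64(7.4), np.float64(57.0)] yawerr 0.11 shift [ 0.1 -0.7  0. ] F [-0.7 -0.2  1.7] w 10.4 gf 39.5 z [ 0.001  0.    -1.   ]
```

View pics/low.png

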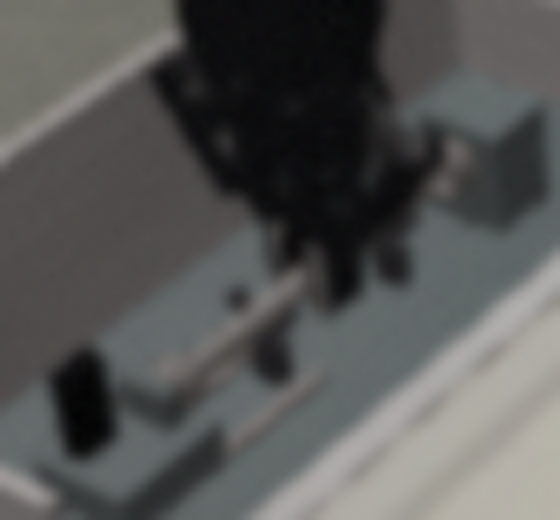

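The rod rests in the V-rests, with its near end around (185,365) just short of the tail cup, and contact has come up by about 3 N. Releasing and going to the tab.

Request:
jog_arm --claw '[0.03, 0.03, 0.03, 0.03, 0.03, 0.04, 0.04, 0.04]' --pt "0 0 0" --pt "0 0 0" --pt "0 0 0" --pt "0 0 -0.02" --pt "0 0 -0.03" --pt "0 0 -0.03" --pt "0 0 -0.02" --pt "0 0 0" --spin '[0, 0, 0, 0, 0, 0, 0, 0]' --squeeze 40

```text
clock: 14.7
position: [597.6, 98.9, 213.3]
ee_rot: [[-0.958, 0.287, 0.006], [0.287, 0.958, 0.0], [-0.005, 0.002, -1.0]]
contact_force: [0.2, 0.0, -0.1]
width: 0.467
grasp_force: 0.0
```

Request:
jog_arm --claw '[0.04, 0.04, 0.04, 0.04]' --pt "0.04 0.003 0" --pt "0.04 0.003 0" --pt "0.04 0.002 0" --pt "0 0 0" --spin '[0, 0, 0, 0]'

```text
clock: 15.2
position: [479.7, 141.7, 208.2]
ee_rot: [[-0.958, 0.285, -0.006], [0.285, 0.958, -0.0], [0.005, -0.002, -1.0]]
contact_force: [0.6, -0.0, -0.3]
width: 0.471
grasp_force: 0.0
```

```bash
python3 - <<'E'
from h import *
from cell import bot
s=rep([-4,127,74])
p=np.load("cell.npy");c=bot.camera("side")
cv2.imwrite('pics/rel.png',cv2.resize(cv2.cvtColor(c["pixels"],cv2.COLOR_RGB2BGR)[150:215,145:215],None,fx=8,fy=8,interpolation=cv2.INTER_CUBIC))
for q in([-12,-62,52],[-12,78,52],[-12,-67,52],[-12,85,52]): print(q,((proj(c,c2w(p,q))[0]-[145,150])*8).round())
E
```

```text
t 15.2 grasp cell [np.float64(-4.4), np.float64(132.0), np.float64(154.2)] yawerr 0.23 shift [-5.4  0.6 80.2] F [ 0.6 -0.  -0.3] w 40.2 gf 0.0 z [-0.006 -0.    -1.   ]
[-12, -62, 52] [427. 178.]
[-12, 78, 52] [193. 364.]
[-12, -67, 52] [435. 171.]
[-12, 85, 52] [180. 374.]
```

View pics/rel.png

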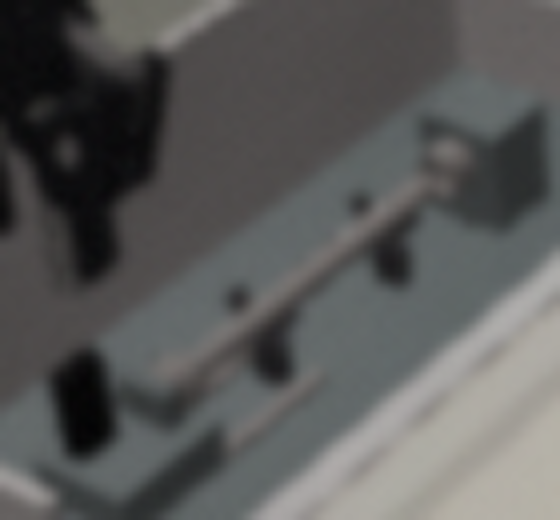

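The rod lies straight in both V-rests, from about (430,180) at the head cup to (185,365) at the tail cup. Taking hold of the tab.

Request:
jog_arm --claw '[0.04, 0.04, 0.04, 0.04, 0.005, 0.005, 0.005, 0.005]' --pt "-0.005 0.0 0.02" --pt "0 0 0.03" --pt "0 0 0.028" --pt "0 0 0" --pt "0 0 0" --pt "0 0 0" --pt "0 0 0" --pt "0 0 0" --spin '[0, 0, 0, 0, 0, 0, 0, 0]' --squeeze 40

```text
clock: 16.25
position: [489.8, 139.9, 133.8]
ee_rot: [[-0.958, 0.287, 0.004], [0.287, 0.958, 0.001], [-0.004, 0.002, -1.0]]
contact_force: [2.0, 1.4, 2.9]
width: 0.109
grasp_force: 43.1
```

```bash
python3 - <<'E'
from h import *
s=rep([-4,127,74])
E
```

```text
t 16.25 grasp cell [np.float64(-3.0), np.float64(121.3), np.float64(79.8)] yawerr 0.11 shift [ 5.7 -1.   5.8] F [2.  1.4 2.9] w 9.3 gf 43.1 z [ 0.004  0.001 -1.   ]
```

Request:
jog_arm --claw '[0.005, 0.005, 0.005, 0.005, 0.005, 0.005, 0.005]' --pt "-0.003 0 0" --pt "-0.004 0 0" --pt "-0.004 0 0" --pt "-0.004 0 0" --pt "-0.003 0 0" --pt "-0.002 0 0" --pt "0 0 0" --spin '[0, 0, 0, 0, 0, 0, 0]' --squeeze 40

```text
clock: 17.12
position: [507.8, 134.5, 133.8]
ee_rot: [[-0.958, 0.287, 0.001], [0.287, 0.958, 0.001], [-0.0, 0.001, -1.0]]
contact_force: [-1.5, 2.9, 7.4]
width: 0.108
grasp_force: 43.8
```

```bash
python3 - <<'E'
from h import *
s=rep([-4,99,74])
E
```

```text
t 17.12 grasp cell [np.float64(-3.0), np.float64(102.6), np.float64(79.8)] yawerr 0.12 shift [-3.6 -1.   5.8] F [-1.5  2.9  7.4] w 9.2 gf 43.8 z [ 0.001  0.001 -1.   ]
```

Request:
jog_arm --claw '[0.005, 0.005, 0.005, 0.005]' --pt "-0.002 0 0" --pt "-0.002 0 0" --pt "-0.001 0 0" --pt "0 0 0" --spin '[0, 0, 0, 0]'

```text
clock: 17.62
position: [512.4, 133.1, 133.8]
ee_rot: [[-0.958, 0.287, 0.0], [0.287, 0.958, 0.001], [0.0, 0.001, -1.0]]
contact_force: [-2.5, 2.3, 7.6]
width: 0.106
grasp_force: 43.9
```

```bash
python3 - <<'E'
from h import *
s=rep([-4,99,74])
E
```

```text
t 17.62 grasp cell [np.float64(-3.0), np.float64(97.9), np.float64(79.8)] yawerr 0.12 shift [ 1.1 -1.   5.8] F [-2.5  2.3  7.6] w 9.1 gf 43.9 z [ 0.     0.001 -1.   ]
```

Request:
jog_arm --claw '[0.005, 0.005, 0.005, 0.005]' --pt "-0.001 0 0" --pt "-0.001 0 0" --pt "-0.001 0 0" --pt "0 0 0" --spin '[0, 0, 0, 0]'

```text
clock: 18.12
position: [514.9, 132.3, 133.8]
ee_rot: [[-0.958, 0.287, -0.001], [0.287, 0.958, 0.001], [0.001, 0.001, -1.0]]
contact_force: [-3.3, 3.0, 9.8]
width: 0.106
grasp_force: 44.1
```

```bash
python3 - <<'E'
from h import *
s=rep([-4,99,74])
E
```

```text
t 18.12 grasp cell [np.float64(-3.0), np.float64(95.3), np.float64(79.8)] yawerr 0.12 shift [ 3.7 -1.   5.8] F [-3.3  3.   9.8] w 9.1 gf 44.1 z [-0.001  0.001 -1.   ]
```

Request:
jog_arm --claw '[0.005, 0.005, 0.005]' --pt "-0.001 0 0" --pt "-0.001 0 0" --pt "0 0 0" --spin '[0, 0, 0]'

```text
clock: 18.5
position: [515.2, 132.2, 133.7]
ee_rot: [[-0.958, 0.287, -0.005], [0.287, 0.958, 0.002], [0.005, 0.001, -1.0]]
contact_force: [-8.9, 5.0, 13.2]
width: 0.105
grasp_force: 44.7
```

The push has met a firm stop: about 10 N with no further travel. Releasing and checking.

Request:
jog_arm --claw '[0.04, 0.04, 0.04, 0.04, 0.04, 0.04, 0.04, 0.04]' --pt "0 0 0" --pt "0 0 0" --pt "0 0 0" --pt "0 0 -0.03" --pt "0 0 -0.05" --pt "0 0 -0.05" --pt "0.06 0 0" --pt "0 0 0" --spin '[0, 0, 0, 0, 0, 0, 0, 0]'

```text
clock: 19.5
position: [455.1, 148.6, 260.8]
ee_rot: [[-0.958, 0.286, -0.006], [0.286, 0.958, -0.0], [0.005, -0.002, -1.0]]
contact_force: [-0.6, -0.1, -0.2]
width: 0.467
grasp_force: 0.0
```

```bash
python3 - <<'E'
from h import *
from cell import bot
s=rep([-248.5,0,80]);p=np.load("cell.npy")
c=bot.camera("side");x0,y0,x1,y1=143,150,215,215
cv2.imwrite('pics/home.png',cv2.resize(cv2.cvtColor(c["pixels"],cv2.COLOR_RGB2BGR)[y0:y1,x0:x1],None,fx=8,fy=8,interpolation=cv2.INTER_CUBIC))
m=(c["pixels"].max(2)[185:210,145:175]<45).astype(np.uint8)
k,l,st,ce=cv2.connectedComponentsWithStats(m);i=1+st[1:,4].argmax();print("tab seen",ce[i]+[145,185])
for t in(40,44,48,52): print(t,proj(c,c2w(p,[[x,y-t,z] for x in(-9,1) for y in(137,157) for z in(50,84)])).mean(0).round(1))
for q in([-12,-67,52],[-12,57,52]): print(q,((proj(c,c2w(p,q))[0]-[143,150])*8).round())
E
```

```text
t 19.5 grasp cell [np.float64(-4.9), np.float64(157.4), np.float64(206.8)] yawerr 0.22 shift [-157.2 -244.   126.5] F [-0.6 -0.1 -0.2] w 39.9 gf 0.0 z [-0.006 -0.    -1.   ]
tab seen [161.12676056 195.11267606]
40 [159.6 195.9]
44 [160.5 195.2]
48 [161.5 194.4]
52 [162.4 193.7]
[-12, -67, 52] [451. 171.]
[-12, 57, 52] [246. 334.]
```

View pics/home.png

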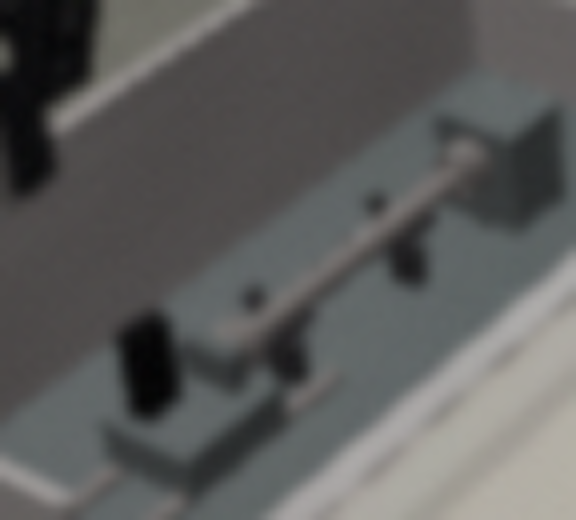

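The rod is seated in the head cup at (463,160) and the tail cup at (235,335), and the tab's position matches a travel of about 47 mm. Now the cover.

Request:
jog_arm --claw '[0.04, 0.04, 0.04, 0.04, 0.04, 0.04, 0.04, 0.04, 0.04]' --pt "-0.026 -0.041 0" --pt "-0.026 -0.041 0" --pt "-0.026 -0.041 0" --pt "-0.026 -0.041 0" --pt "-0.026 -0.04 0" --pt "-0.027 -0.04 0" --pt "0 0 0.05" --pt "0 0 0.05" --pt "0 0 0" --spin '[0, 0, 0, 0, 0, 0, 0, 0, 0]' --squeeze 30

```text
clock: 20.68
position: [536.9, -130.2, 157.4]
ee_rot: [[-0.958, 0.288, -0.011], [0.288, 0.958, 0.004], [0.011, 0.001, -1.0]]
contact_force: [-0.3, 1.2, 0.1]
width: 0.47
grasp_force: 0.0
```

```bash
python3 - <<'E'
from h import *
s=rep([-248.5,1,38])
import numpy as np
a=np.linspace(2.27,0,24)-.733
x=np.round(-70-180*np.sin(a),0);z=np.round(30+180*np.cos(a),0)
print([[0,float(v/1000),float(-w/1000)] for v,w in zip(np.diff(x),np.diff(z))])
E
```

```text
t 20.68 grasp cell [np.float64(-247.9), np.float64(-1.1), np.float64(103.4)] yawerr 0.06 shift [ 1.4 -0.6 65.4] F [-0.3  1.2  0.1] w 40.2 gf 0.0 z [-0.011  0.004 -1.   ]
[[0, 0.002, -0.018], [0, 0.003, -0.017], [0, 0.005, -0.017], [0, 0.006, -0.017], [0, 0.008, -0.016], [0, 0.01, -0.014], [0, 0.011, -0.014], [0, 0.013, -0.013], [0, 0.013, -0.011], [0, 0.015, -0.01], [0, 0.015, -0.009], [0, 0.017, -0.007], [0, 0.017, -0.005], [0, 0.017, -0.004], [0, 0.018, -0.002], [0, 0.018, -0.0], [0, 0.017, 0.002], [0, 0.018, 0.003], [0, 0.017, 0.005], [0, 0.016, 0.007], [0, 0.016, 0.008], [0, 0.015, 0.01], [0, 0.013, 0.011]]
```

Request:
jog_arm --claw '[0.04, 0.04, 0.04, 0.04, 0.005, 0.005, 0.005, 0.005]' --pt "0 -0.001 0.03" --pt "0 0 0.025" --pt "0 0 0.01" --pt "0 0 0" --pt "0 0 0" --pt "0 0 0" --pt "0 0 0" --pt "0 0 0" --spin '[0, 0, 0, 0, 0, 0, 0, 0]' --squeeze 40

```text
clock: 21.68
position: [540.7, -132.3, 99.1]
ee_rot: [[-0.958, 0.287, 0.003], [0.287, 0.958, -0.002], [-0.003, -0.001, -1.0]]
contact_force: [-0.9, -1.3, 5.9]
width: 0.12
grasp_force: 39.2
```

```bash
python3 - <<'E'
from h import *
s=rep([-250,0,36])
E
```

```text
t 21.68 grasp cell [np.float64(-248.9), np.float64(-6.1), np.float64(45.1)] yawerr 0.12 shift [ 6.1 -1.   9. ] F [-0.9 -1.3  5.9] w 10.3 gf 39.2 z [ 0.003 -0.002 -1.   ]
```

Request:
jog_arm --claw '[0.005, 0.005, 0.005, 0.005, 0.005, 0.005, 0.005, 0.005, 0.005, 0.005]' --pt "0 0.002 -0.018" --pt "0 0.003 -0.017" --pt "0 0.005 -0.017" --pt "0 0.006 -0.017" --pt "0 0.008 -0.016" --pt "0 0.01 -0.014" --pt "0 0.011 -0.014" --pt "0 0.013 -0.013" --pt "0 0 0" --pt "0 0 0" --spin '[0, 0, 0, 0, 0, 0, 0, 0, 0, 0]' --squeeze 40

```text
clock: 22.92
position: [556.5, -79.5, 226.2]
ee_rot: [[-0.958, 0.287, 0.002], [0.287, 0.958, -0.009], [-0.004, -0.008, -1.0]]
contact_force: [-4.2, -10.4, 7.3]
width: 0.118
grasp_force: 39.5
```

```bash
python3 - <<'E'
from h import *
s=rep([-192,0,162])
E
```

```text
t 22.93 grasp cell [np.float64(-194.3), np.float64(-6.1), np.float64(172.2)] yawerr 0.13 shift [ 6.2  2.4 10.2] F [ -4.2 -10.4   7.3] w 10.1 gf 39.5 z [ 0.002 -0.009 -1.   ]
```

Request:
jog_arm --claw '[0.005, 0.005, 0.005, 0.005, 0.005, 0.005, 0.005, 0.005]' --pt "0 0.013 -0.009" --pt "0 0.015 -0.009" --pt "0 0.015 -0.009" --pt "0 0.017 -0.007" --pt "0 0.017 -0.005" --pt "0 0.017 -0.004" --pt "0 0.018 -0.002" --pt "0 0 0" --spin '[0, 0, 0, 0, 0, 0, 0, 0]' --squeeze 40

```text
clock: 23.92
position: [590.2, 31.8, 273.7]
ee_rot: [[-0.958, 0.286, 0.007], [0.286, 0.958, -0.001], [-0.007, 0.001, -1.0]]
contact_force: [-3.6, -1.0, 16.5]
width: 0.118
grasp_force: 43.4
```

```bash
python3 - <<'E'
from h import *
s=rep([-78,0,210])
E
```

```text
t 23.93 grasp cell [np.float64(-77.5), np.float64(-6.3), np.float64(219.7)] yawerr 0.2 shift [ 6.4 -0.5  9.7] F [-3.6 -1.  16.5] w 10.1 gf 43.4 z [ 0.007 -0.001 -1.   ]
```

Request:
jog_arm --claw '[0.005, 0.005, 0.005, 0.005, 0.005, 0.005, 0.005, 0.005]' --pt "0 0.018 -0.002" --pt "0 0.017 0.002" --pt "0 0.018 0.003" --pt "0 0.017 0.005" --pt "0 0.016 0.007" --pt "0 0.016 0.008" --pt "0 0.007 0.005" --pt "0 0 0" --spin '[0, 0, 0, 0, 0, 0, 0, 0]' --squeeze 40

```text
clock: 24.92
position: [621.8, 136.6, 240.3]
ee_rot: [[-0.958, 0.287, 0.005], [0.287, 0.958, 0.0], [-0.005, 0.002, -1.0]]
contact_force: [7.1, -1.3, 2.6]
width: 0.119
grasp_force: 44.7
```

```bash
python3 - <<'E'
from h import *
s=rep([50.4,0,163.8])
E
```

```text
t 24.93 grasp cell [np.float64(32.0), np.float64(-6.1), np.float64(186.3)] yawerr 0.14 shift [ 6.2 18.3 22.5] F [ 7.1 -1.3  2.6] w 10.2 gf 44.7 z [ 0.005  0.    -1.   ]
```

Request:
jog_arm --claw '[0.005, 0.005, 0.005, 0.005, 0.005, 0.005]' --pt "0 0.006 0.004" --pt "0 0.006 0.005" --pt "0 0.004 0.004" --pt "0 0.002 0.002" --pt "0 0.001 0.002" --pt "0 0 0" --spin '[0, 0, 0, 0, 0, 0]' --squeeze 40

```text
clock: 25.68
position: [627.3, 154.9, 224.2]
ee_rot: [[-0.958, 0.287, 0.006], [0.287, 0.958, 0.002], [-0.005, 0.003, -1.0]]
contact_force: [6.9, 0.4, 3.7]
width: 0.12
grasp_force: 45.9
```

```bash
python3 - <<'E'
from h import *
s=rep([50.4,0,163.8])
E
```

```text
t 25.68 grasp cell [np.float64(51.3), np.float64(-6.1), np.float64(170.2)] yawerr 0.11 shift [ 6.2 -0.9  6.4] F [6.9 0.4 3.7] w 10.2 gf 45.9 z [ 0.006  0.002 -1.   ]
```

Request:
jog_arm --claw '[0.005, 0.005, 0.005]' --pt "0 0.001 0.002" --pt "0 0 0.002" --pt "0 0 0" --spin '[0, 0, 0]' --squeeze 40

```text
clock: 26.05
position: [627.5, 155.1, 224.1]
ee_rot: [[-0.958, 0.287, 0.006], [0.287, 0.958, 0.0], [-0.006, 0.002, -1.0]]
contact_force: [-1.7, -2.8, 17.0]
width: 0.117
grasp_force: 47.4
```

The cover is on its stop: 17 N and no further travel. Releasing, lifting and checking.

Request:
jog_arm --claw '[0.03, 0.03, 0.03, 0.03, 0.03, 0.03, 0.03, 0.03]' --pt "0 0 0" --pt "0 0 0" --pt "0 0 0" --pt "0 0 -0.03" --pt "0 0 -0.05" --pt "0 0 -0.05" --pt "0 0.05 0" --pt "0 0.05 0" --spin '[0, 0, 0, 0, 0, 0, 0, 0]'

```text
clock: 27.05
position: [654.6, 251.3, 350.1]
ee_rot: [[-0.957, 0.289, 0.001], [0.289, 0.957, 0.001], [-0.001, 0.001, -1.0]]
contact_force: [0.4, 0.1, 0.4]
width: 0.351
grasp_force: 0.0
```

Request:
jog_arm --claw '[0.03, 0.03, 0.03, 0.03]' --pt "0.05 0.04 0" --pt "0.05 0.04 0" --pt "0 0 0" --pt "0 0 0" --spin '[0, 0, 0, 0]'

```text
clock: 27.55
position: [582.8, 353.5, 348.5]
ee_rot: [[-0.958, 0.286, -0.001], [0.286, 0.958, -0.001], [0.001, -0.001, -1.0]]
contact_force: [0.3, -0.2, -0.5]
width: 0.353
grasp_force: 0.0
```

```bash
python3 - <<'E'
from h import *
from cell import bot
s=rep([50.4,0,163.8])
d0=pickle.load(open("c0.pkl","rb"));p=np.load("cell.npy")
for n in("top","side"):
    c=bot.camera(n);D=np.abs(c["pixels"].astype(int)-d0[n]["pixels"]).max(2)
    # handle & cover outline region: compare with the shut picture of the start
    e=proj(c,c2w(p,[[50.4,-70,163.8],[50.4,70,163.8],[-70,144,30],[-70,-144,30]])).astype(np.int32)
    for nm,q in(("handle",e[:2]),("cover",e)):
        m=np.zeros(D.shape,np.uint8);cv2.fillPoly(m,[q],1) if len(q)>2 else cv2.line(m,tuple(map(int,q[0])),tuple(map(int,q[1])),1,3)
        v=D[m>0];print(n,nm,v.mean().round(1),(v>40).mean().round(3))
    m=(D>50).astype(np.uint8);k,l,st,ce=cv2.connectedComponentsWithStats(m);print([(ce[i].round(),int(st[i,4])) for i in range(1,k) if st[i,4]>25])
E
```

```text
t 27.55 grasp cell [np.float64(228.3), np.float64(94.2), np.float64(294.5)] yawerr 0.17 shift [ -93.8 -178.   130.9] F [ 0.3 -0.2 -0.5] w 30.1 gf 0.0 z [-0.001 -0.001 -1.   ]
top handle 3.8 0.0
top cover 4.2 0.0
[(array([ 34., 216.]), 6809), (array([ 15., 216.]), 51), (array([ 73., 340.]), 2216)]
side handle 1.8 0.0
side cover 2.7 0.0
[(array([63., 41.]), 4230), (array([346., 257.]), 36), (array([103., 264.]), 100), (array([ 92., 266.]), 55), (array([124., 284.]), 107), (array([125., 331.]), 165), (array([ 17., 376.]), 519)]
```

The cover and handle match the opening picture of the shut cover in both views. Apart from the arm, the only change is the empty rack groove.

```bash
python3 -c "
from cell import bot
print(bot.sign_off())"
```

```text
the job is handed in; nothing more can be done
None
```

The job is handed in at about 28 s of the 72 s allowed: the long slim rod is held in both cups with the tailstock pushed up to its stop, the cover is shut, and the other rods and glassware were left alone; the sign-off gave no verdict.

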